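# Unlock the guest-room safe and hold the key turned

### The job

Unlock the grey valuables safe for the guest, who will lift the lid while you hold the lock open: first turn its black dial clockwise until the white pointer lines up with the red mark, and let go of it; only then take the red-headed key from the wooden rest, push it fully home in the brass cylinder, working it past the sticky pins without ramming it, and turn it a quarter turn clockwise against the spring. Finish while still gripping the key and holding it fully home and turned; leave the dial on its mark and the blue key and everything else on the table where they are.

Things in the scene. Friction and masses are not known exactly. Their poses are not given: they have to be found in the camera images.
- safe: grey steel safe fixed to the table, 220 (its x) by 320 (its y) by 90 mm high; origin at the centre of its underside, z up, front (-x) towards the robot. In its flat top are the dial at its (-10, +85) mm and the brass key cylinder at its (-10, -75) mm, in a flat steel ring 50 mm across, 1.5 mm proud
- dial (a joint): angle of the black dial, rad, growing clockwise seen from above, 0 to 2.6. At 0 the white pointer line points along the safe's -x; the red mark on the safe is at 1.30; within 0.12 of that counts as on the mark. Starts 0.5 to 1.2 short of the mark, needs about 0.06 N m, stays where it is left
- dial_grip (a point): point on the vertical dial axis at the height to grip. The dial is a black disc 48 mm across and 8 thick with an upright grip bar 46 mm long (point's x), 14 mm thick (point's y); bar top 7 mm above this point, disc's upper face 23 mm below it. The frame turns with the dial; the white pointer line and white end are at the bar's -x end
- red_mark (a point): middle of the red index mark, 18 by 6 mm, flat on the safe's top, 46 mm from the dial's axis
- lock (a joint): angle of the brass key cylinder, rad, growing clockwise seen from above, 0 (locked) to a stop at 1.70; a weak spring (0.01 to 0.07 N m) turns it back to 0 unless held. Over 1.30 counts as a quarter turn. The key has about 0.15 rad of play in the slot, so the hand turns a little farther than the cylinder: a hand turn of about 1.65 is right
- lock_mouth (a point): centre of the key slot's mouth in the cylinder's upper face, 88.5 mm above the table (1.5 below the safe's top), z up; turns with the cylinder. Slot 33 mm deep, 13.8 (point's x) by 6.8 mm (y). 12 and 19 mm down, pairs of sticky sprung pins stick out 3.3 mm from both narrow ends; the key's tapered tip pushes them aside at some 5 to 15 N, less when wiggled
- red_key: the red-headed key, 60 g, upright in the rest. Origin on its axis under its shoulder, z up. Below: steel blade 28 mm long, 12 (x) by 5 mm (y), last 7 mm tapering to 4 by 2.4. Above: shoulder 24 by 11, 3 mm thick, then red head, 30 (x) by 12 mm (y), 3 to 43 mm above the origin; grip across y. Fits the lock either way round; fully home its shoulder rests on the cylinder, origin at the slot mouth
- blue_key: another key of just the same shape with a blue head, in the other slot; not for this safe, leave it
- key_rest: pale wooden block fixed to the table, 150 (x) by 60 (y) by 45 mm high, origin at the centre of its underside; two slots at its x = -40 and +40 mm, 36 mm deep, 14 by 7 mm, hold the keys upright, key x along the block's x, shoulders resting on its top; which key is in which slot varies
- tumbler: empty drinking glass, 68 mm across, 110 mm high, loose bystander, origin under its centre
- water_bottle: clear water bottle, 64 mm across, 190 mm high, loose bystander, origin under its centre
- book: closed blue book, 200 by 140 by 25 mm, loose bystander, origin under its centre
- remote: black remote control, 160 by 45 by 18 mm, loose bystander, origin under its centre
- mug: white mug, 80 mm across, 95 mm high, handle to its +y, loose bystander, origin under its centre

How it is judged:
By the outcome, as a careful person would: the job done as asked, in the order asked, and still so for the second after the job is handed in, while the arm keeps its last pose, push and grip.
It also fails if it takes over 69 s, if anything falls off the work surface, if the arm or the gripper's body presses on something with over 40 N, if the wrist force passes 120 N, or if a joint passes its speed limit or range.

### The arm

A 6-joint arm with a two-finger parallel gripper is mounted at the origin on the work surface. World frame = base frame: x ahead of the robot, y to its left, z up, the work surface at z = 0. Lengths are in m, angles in rad, forces in N, time in s.
With the tool pointing down it reaches from about 0.4 to 0.825 m from the base axis. Payload 7 kg.
Tool frame: the origin (TCP) lies midway between the tips of the shut fingers; the grasp point (between the pads) lies 19 mm behind it; z points along the fingers, y is the line along which they close (so a half turn about z gives the same grasp; the last joint's range is limited). The gripper opens to 88 mm and grips with 3 to 60 N. Pads are 19 mm wide; open, the fingers measure 130 mm over their backs; the gripper's body (78 mm by 193 mm) begins 47 mm behind the grasp point.
Start: joints at [-0.87, 0.359, 0.012, 0, -1.224, -0.288], TCP at [0.271, -0.618, 0.227] pointing down, gripper open.
Joint ranges: [-3.07, 3.07], [-1.43, 2.12], [-1.02, 1.25], [-3.03, 1.67], [-3.05, -0], [-3.03, 3.03]. Speed limits (rad/s): [2.39, 2.39, 3.01, 3.14, 3.14, 3.14].

### API

Orientations are given as [roll, pitch, yaw] about the fixed x, y, z axes, in that order (R = Rz(yaw) Ry(pitch) Rx(roll)).
In Python, from station import get_state, grab_frame, calibration, job_done, boxes_of, regions_of, spot_point gives the robot as it stands. The module is installed in compiled form; this text tells all that it offers.
- The arm moves only by the tool arm_command, never from a script. Its argument "commands" is a list of rows, each an object of numbers: "tx", "ty", "tz": the shift along the tool's x, y, z each as a share of 25 cm, from -1 to 1; "twist": the turn about the tool's z as a share of 180 degrees, from -1 to 1. A call has exactly 8 rows; each row is the pose to reach, as a shift and turn from the pose commanded when the call began, along the tool's axes at that moment, turning the shorter way round; what a row does not reach only later rows make up. A row lasts 1/12 s, in which the tool goes at most 41.7 mm and 7.16 degrees, less where a joint would pass 70% of its speed; a pose out of reach is approached as far as the arm can. A call with a number of a shift or a turn outside -1 to 1 is refused whole. A call with a gripper value outside its range is refused whole. "claw" is the opening, from 0 (shut) to 1 (fully open), set as the call begins (left out, the last holds). The fingers move at their own pace and stop on an object; "grip_force" is the grip in N (left out, the last holds). Time passes only in rows, so rows that repeat a pose let the fingers close, or fill a call up. It gives the time, the measured TCP pose, the force, the opening and the grip force at its end, in the units of the state.
- get_state(): the state, without advancing time (a new reading comes with each control period).
- grab_frame(name): name is "scene" or "top" or "wrist"; returns the picture (480x640x3 uint8, red, green, blue); there is no depth.
- calibration(name): a dict with "camera_matrix" (3x3 intrinsics, pixels), "k1" (the pictures are not rectified: a ray, as slopes to the right and down, at radius r is drawn at 1 + k1 r^2 times it, then the intrinsics apply), "extrinsics" (4x4, takes a point from camera to world coordinates). Camera axes: x right, y down, z forward; pixel columns grow to the right and rows downward; lengths in m; the calibration is good to about 2 mm. A picture is of the moment at which its call begins: read the wrist's pose just before it. calibration takes no time and is no camera call; for the wrist camera it gives the pose at the moment of the call.
- job_done(): hands the job in; it is judged then, once.
Trained networks look in the newest picture that a camera, given by its name, has taken for a name from the list of things; names that differ only in an ending like _2 or _b are one class to them, and where a whole thing is asked for, a point or a joint stands for the part that bears it (a point fixed in the world has none). Each returns a list of dicts, best first, with "score" (0 to 1); they miss things now and then, are a little off and sometimes report something else, mostly with a low value. They report only what shows in the picture. A call takes as long as a camera call.
- boxes_of(query, camera): "rect" ([left, top, right, bottom] in pixels, round what is visible of it).
- regions_of(query, camera): "region" (480x640 bool, what is visible of it) and "rect" ([left, top, right, bottom] in pixels, round what is visible of it).
- spot_point(query, camera): "uv" ([column, row] in pixels: a listed point, or the origin of a listed thing).
The state is a dict: "t": time; "q": joint angles; "qd": joint speeds; "joint_efforts": joint torques, N m; "eef_pos": TCP position; "ee_rot": TCP orientation; "force": force on the tool from outside, world axes, zero at the start; "moment": the same for the moment, N m; "width": finger opening in m; "gripper_force": force on a finger pad.
Only numpy, scipy, OpenCV 4.12 (cv2) and the standard library are available. Lean on these libraries where they do the work, as an engineer would, in place of code of your own. Each camera call takes 0.05 s, during which the arm holds its last target. There are 200 camera calls.

## Working session

There is one attempt and no reset: what is moved stays moved. The work goes in short steps, Python scripts to look and compute and a tool call to move; the robot and the scene stay as the last step left them, time stands still between calls to the robot, and variables do not carry over. Pictures are saved under pics/ and viewed, at most 10 in all, crops included, and the job is handed in when it is done.

Besides the shell and the picture viewer there is one more tool, called as name([rows], argument=value, ...), one row to a line, values as JSON. arm_command: Moves the arm, as the interface text tells. Shift numbers are shares of 25 cm and turn numbers shares of 180 degrees, none past 1 either way. Its arguments: {"type":"object","properties":{"commands":{"type":"array"},"claw":{"type":"number"},"grip_force":{"type":"number"}},"required":["commands"]}

```bash
mkdir -p pics; cat > h.py <<'E'
import numpy as np, cv2
from station import *
def ray(name,uv,cal=None):
    c=cal or calibration(name); K=np.array(c["camera_matrix"]); k=c["k1"]; T=np.array(c["extrinsics"])
    d=np.array([(uv[0]-K[0,2])/K[0,0],(uv[1]-K[1,2])/K[1,1]]); s=d.copy()
    for _ in range(30): s=d/(1+k*(s@s))
    return T[:3,3], T[:3,:3]@np.array([s[0],s[1],1])
def at_z(name,uv,z,cal=None):
    o,d=ray(name,uv,cal); return o+d*(z-o[2])/d[2]
def proj(name,p,cal=None):
    c=cal or calibration(name); K=np.array(c["camera_matrix"]); k=c["k1"]; T=np.array(c["extrinsics"])
    q=T[:3,:3].T@(np.array(p)-T[:3,3]); s=q[:2]/q[2]; s=s*(1+k*s@s)
    return np.array([K[0,0]*s[0]+K[0,2],K[1,1]*s[1]+K[1,2]])
def save(name,fn):
    im=grab_frame(name); cv2.imwrite("pics/"+fn,im[:,:,::-1]); return im
E
python3 - <<'E'
from h import *
np.set_printoptions(precision=4,suppress=True)
for cam in("top","scene"):
    save(cam,cam+"1.png")
    for n,z in(("safe",0),("dial_grip",.12),("red_mark",.09),("lock_mouth",.0885),("red_key",.045),("blue_key",.045),("key_rest",0),("tumbler",0),("water_bottle",0),("mug",0)):
        for r in spot_point(n,cam)[:2]: print(cam,n,round(r["score"],2),np.round(r["uv"],1),at_z(cam,r["uv"],z))
print(get_state())
E
```

```text
top safe 0.55 [345.6 208.6] [ 0.5703 -0.1181  0.    ]
top dial_grip 0.62 [314.6 209.7] [ 0.5493 -0.031   0.12  ]
top red_mark 0.81 [301.3 220.5] [0.5261 0.0027 0.09  ]
top lock_mouth 0.6 [378.2 200.1] [ 0.5786 -0.1964  0.0885]
top red_key 0.57 [194.3 220.6] [0.5335 0.2864 0.045 ]
top key_rest 0.57 [190.4 232.2] [0.5078 0.305  0.    ]
top tumbler 0.59 [465.5 237.3] [ 0.4895 -0.4484  0.    ]
top water_bottle 0.94 [456.9 199.2] [ 0.5958 -0.4282  0.    ]
top mug 0.56 [162.4 173.2] [0.6725 0.387  0.    ]
scene safe 0.74 [276.9 283.4] [ 0.5642 -0.1165  0.    ]
scene dial_grip 0.85 [305.4 248.1] [ 0.526  -0.0476  0.12  ]
scene red_mark 0.97 [323.5 264. ] [0.5296 0.0058 0.09  ]
scene lock_mouth 0.42 [250.6 248.2] [ 0.5579 -0.1953  0.0885]
scene lock_mouth 0.31 [430.3 315.5] [0.5793 0.3075 0.0885]
scene red_key 0.62 [427.5 312.4] [0.5302 0.2892 0.045 ]
scene blue_key 0.68 [447.8 293.9] [0.4457 0.3144 0.045 ]
scene blue_key 0.16 [439.6 319.1] [0.5385 0.3228 0.045 ]
scene key_rest 0.85 [438.7 320.3] [0.4999 0.314  0.    ]
scene tumbler 0.83 [197.1 234.4] [ 0.4873 -0.4369  0.    ]
scene tumbler 0.35 [278.2 281.8] [ 0.5572 -0.1165  0.    ]
scene water_bottle 0.86 [180.6 260.3] [ 0.6051 -0.408   0.    ]
scene mug 0.7 [451.5 380.7] [0.667  0.3994 0.    ]
{'t': 1.1, 'q': array([-0.8699,  0.3586,  0.0119, -0.    , -1.2242, -0.2881]), 'qd': array([ 0.0006, -0.0021, -0.0003,  0.0014, -0.0007,  0.0011]), 'joint_efforts': array([  0.0007, -58.2403,  29.3307,   7.0027,   0.0124,  -0.    ]), 'eef_pos': array([ 0.2708, -0.6183,  0.2266]), 'ee_rot': array([ 3.1416, -0.    , -2.7288]), 'force': array([-0.9302,  0.4531, -0.0708]), 'moment': array([ 0.0192, -0.0093, -0.0199]), 'gripper_force': 0.0, 'width': 0.08735430332547968}
```

```bash
python3 -c "
import cv2
a=cv2.imread('pics/top1.png')[150:280,130:510];cv2.imwrite('pics/c1.png',cv2.resize(a,None,fx=2.1,fy=2.1,interpolation=2))"
```

```text
(no output)
```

View pics/c1.png

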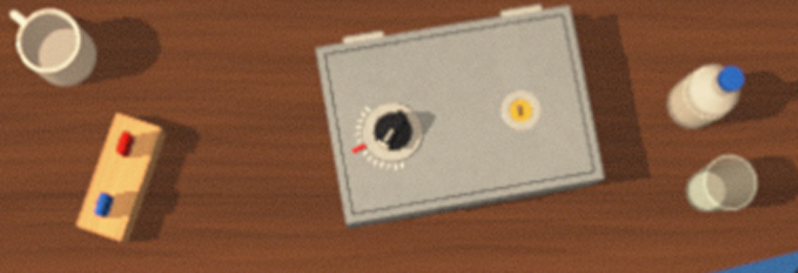

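View pics/scene1.png

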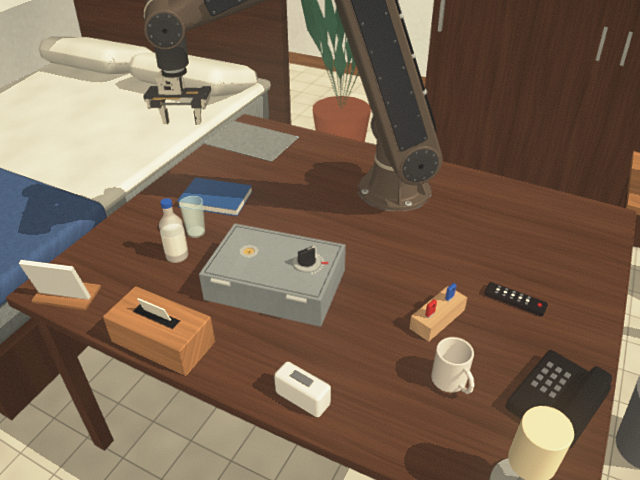

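```bash
cat >> h.py <<'E'
def mv(p,psi,pos0=None,psi0=None):
    s=get_state(); pos0=s["eef_pos"] if pos0 is None else pos0; psi0=s["ee_rot"][2] if psi0 is None else psi0
    d=(np.array(p)-pos0)/.25; c,n=np.cos(psi0),np.sin(psi0)
    tw=-((psi-psi0+np.pi)%(2*np.pi)-np.pi)/np.pi
    print("mv tx %.3f ty %.3f tz %.3f twist %.3f"%(c*d[0]+n*d[1], n*d[0]-c*d[1], -d[2], tw))
E
python3 - <<'E'
from h import *
mv((.407,-.327,.27),-1.755)
mv((.543,-.035,.28),-.8,np.array((.407,-.327,.27)),-1.755)
E
```

```text
mv tx -0.967 ty 0.849 tz -0.174 twist -0.310
mv tx -1.248 ty -0.321 tz -0.040 twist -0.304
```

arm_command([
  {"tx": -0.12,"ty": 0.11,"tz": -0.08,"twist": -0.039},
  {"tx": -0.26,"ty": 0.23,"tz": -0.17,"twist": -0.078},
  {"tx": -0.39,"ty": 0.34,"tz": -0.17,"twist": -0.117},
  {"tx": -0.51,"ty": 0.45,"tz": -0.17,"twist": -0.156},
  {"tx": -0.63,"ty": 0.55,"tz": -0.17,"twist": -0.195},
  {"tx": -0.75,"ty": 0.66,"tz": -0.17,"twist": -0.234},
  {"tx": -0.86,"ty": 0.76,"tz": -0.17,"twist": -0.273},
  {"tx": -0.967,"ty": 0.85,"tz": -0.17,"twist": -0.31},
], claw=1)

```text
t: 1.77
eef_pos: [0.4073, -0.3246, 0.2695]
ee_rot: [-3.141, -0.0, -1.749]
force: [0.7, 0.8, -0.5]
width: 0.0879
gripper_force: 0.0
```

arm_command([
  {"tx": -0.14,"ty": -0.04,"tz": 0,"twist": -0.038},
  {"tx": -0.28,"ty": -0.08,"tz": 0,"twist": -0.076},
  {"tx": -0.42,"ty": -0.12,"tz": 0,"twist": -0.114},
  {"tx": -0.56,"ty": -0.16,"tz": 0,"twist": -0.152},
  {"tx": -0.7,"ty": -0.2,"tz": 0,"twist": -0.19},
  {"tx": -0.84,"ty": -0.24,"tz": 0,"twist": -0.228},
  {"tx": -0.97,"ty": -0.28,"tz": 0,"twist": -0.266},
  {"tx": -1,"ty": -0.3,"tz": 0,"twist": -0.3},
])

```text
t: 2.43
eef_pos: [0.5281, -0.091, 0.2692]
ee_rot: [-3.141, -0.0, -0.804]
force: [-0.4, -0.4, 0.4]
width: 0.0875
gripper_force: 0.0
```

```bash
python3 - <<'E'
from h import *
np.set_printoptions(precision=4,suppress=True)
s=get_state();print(s["t"],s["q"],s["eef_pos"],s["ee_rot"])
cal=calibration("wrist");save("wrist","w1.png")
for n,z in(("dial_grip",.12),("red_mark",.09),("lock_mouth",.0885)):
    for r in spot_point(n,"wrist")[:2]: print(n,round(r["score"],2),np.round(r["uv"],1),at_z("wrist",r["uv"],z,cal))
mv((.543,-.035,.24),-.8)
E
```

```text
2.4333 [ 0.1952  0.1022 -0.2273 -0.0003 -1.2403  0.5721] [ 0.5281 -0.091   0.2692] [-3.1405 -0.0003 -0.8036]
dial_grip 0.87 [255.1 265.1] [ 0.5422 -0.0301  0.12  ]
red_mark 0.98 [245.8 289.5] [0.5286 0.0059 0.09  ]
lock_mouth 0.68 [366.5  97.8] [ 0.5699 -0.196   0.0885]
mv tx -0.127 ty -0.212 tz 0.116 twist -0.005
```

View pics/w1.png

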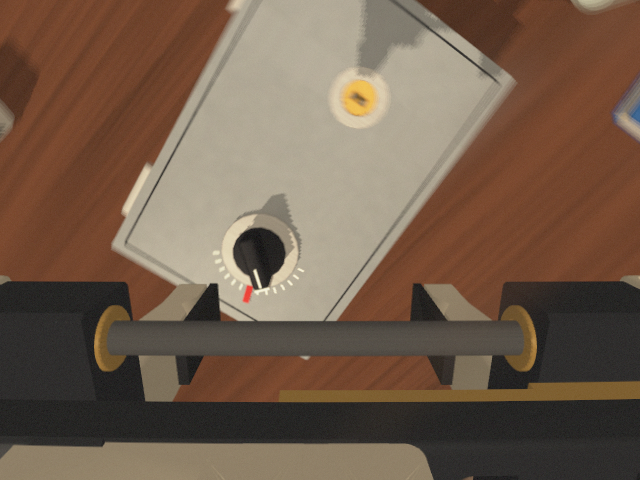

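```bash
python3 - <<'E'
from h import *
np.set_printoptions(precision=4,suppress=True)
g=lambda u,z:at_z("wrist",u,z)
a,b=g((249,238),.128),g((263,288),.128);print("bar",a,b,np.linalg.norm(a-b),"ang",np.arctan2(*(b-a)[[1,0]]))
L=g((360,97.5),.0885);m=g((247.5,294),.09);print("lock",L,"mark",m)
print("bezel",g((260,253),.092))
D=(a+b)/2;print("D-L",D-L,np.linalg.norm((D-L)[:2]),"yaw",np.arctan2(-(D-L)[0],(D-L)[1]))
print("mark ang",np.arctan2(*(m-D)[[1,0]]),np.linalg.norm((m-D)[:2]))
c=[g(u,.09) for u in((116,243),(512,80),(318,355))];print(c)
E
```

```text
bar [ 0.5609 -0.0513  0.128 ] [ 0.5233 -0.0259  0.128 ] 0.04535429461748156 ang 2.5462943628202335
lock [ 0.5708 -0.1965  0.0885] mark [0.5233 0.0045 0.09  ]
bezel [ 0.542  -0.0359  0.092 ]
D-L [-0.0287  0.1579  0.0395] 0.16049918153940052 yaw 0.17997271031975642
mark ang 1.9812911182898572 0.04704911154138041
[array([0.6466, 0.0503, 0.09  ]), array([ 0.4883, -0.2944,  0.09  ]), array([0.4274, 0.0064, 0.09  ])]
```

```bash
python3 - <<'E'
from h import *
mv((.542,-.038,.17),-.595)
E
```

```text
mv tx -0.121 ty -0.201 tz 0.396 twist -0.070
```

arm_command([
  {"tx": -0.04,"ty": -0.07,"tz": 0.1,"twist": -0.03},
  {"tx": -0.08,"ty": -0.14,"tz": 0.2,"twist": -0.06},
  {"tx": -0.12,"ty": -0.2,"tz": 0.3,"twist": -0.07},
  {"tx": -0.121,"ty": -0.201,"tz": 0.4,"twist": -0.07},
  {"tx": -0.121,"ty": -0.201,"tz": 0.5,"twist": -0.07},
  {"tx": -0.121,"ty": -0.201,"tz": 0.58,"twist": -0.07},
  {"tx": -0.121,"ty": -0.201,"tz": 0.64,"twist": -0.07},
  {"tx": -0.121,"ty": -0.201,"tz": 0.65,"twist": -0.07},
])

```text
t: 3.3
eef_pos: [0.5399, -0.0396, 0.104]
ee_rot: [3.138, 0.003, -0.597]
force: [-1.0, -0.6, -0.3]
width: 0.0876
gripper_force: 0.0
```

```bash
python3 - <<'E'
from h import *
s=get_state();print(s["eef_pos"],s["ee_rot"],s["force"])
mv((.542,-.038,.106),-.595)
E
```

```text
[ 0.5398644  -0.03959083  0.10396526] [ 3.13843115  0.0033258  -0.5970901 ] [-1.02508923 -0.5748952  -0.34730526]
mv tx 0.003 ty -0.010 tz -0.008 twist -0.001
```

arm_command([
  {"tz": -0.01},
  {"tz": -0.01},
  {"tz": -0.01},
  {"tz": -0.01},
  {"tz": -0.01},
  {"tz": -0.01},
  {"tz": -0.01},
  {"tz": -0.01},
], claw=0, grip_force=15)

```text
invalid input
```

arm_command([
  {"tx": 0,"ty": 0,"tz": -0.01,"twist": 0},
  {"tx": 0,"ty": 0,"tz": -0.01,"twist": 0},
  {"tx": 0,"ty": 0,"tz": -0.01,"twist": 0},
  {"tx": 0,"ty": 0,"tz": -0.01,"twist": 0},
  {"tx": 0,"ty": 0,"tz": -0.01,"twist": 0},
  {"tx": 0,"ty": 0,"tz": -0.01,"twist": 0},
  {"tx": 0,"ty": 0,"tz": -0.01,"twist": 0},
  {"tx": 0,"ty": 0,"tz": -0.01,"twist": 0},
], claw=0, grip_force=15)

```text
t: 3.97
eef_pos: [0.5422, -0.038, 0.1092]
ee_rot: [-3.141, -0.0, -0.593]
force: [-1.1, 1.1, 0.2]
width: 0.04
gripper_force: 0.0
```

arm_command([
  {"tx": 0,"ty": 0,"tz": 0.0,"twist": 0},
  {"tx": 0,"ty": 0,"tz": 0,"twist": 0},
  {"tx": 0,"ty": 0,"tz": 0,"twist": 0},
  {"tx": 0,"ty": 0,"tz": 0,"twist": 0},
  {"tx": 0,"ty": 0,"tz": 0,"twist": 0},
  {"tx": 0,"ty": 0,"tz": 0,"twist": 0},
  {"tx": 0,"ty": 0,"tz": 0,"twist": 0},
  {"tx": 0,"ty": 0,"tz": 0,"twist": 0},
])

```text
t: 4.63
eef_pos: [0.5444, -0.0353, 0.1091]
ee_rot: [-3.136, -0.002, -0.592]
force: [3.8, 13.1, -4.8]
width: 0.0139
gripper_force: 15.0
```

arm_command([
  {"tx": 0,"ty": 0,"tz": 0.0,"twist": 0.025},
  {"tx": 0,"ty": 0,"tz": 0,"twist": 0.05},
  {"tx": 0,"ty": 0,"tz": 0,"twist": 0.075},
  {"tx": 0,"ty": 0,"tz": 0,"twist": 0.1},
  {"tx": 0,"ty": 0,"tz": 0,"twist": 0.125},
  {"tx": 0,"ty": 0,"tz": 0,"twist": 0.15},
  {"tx": 0,"ty": 0,"tz": 0,"twist": 0.17},
  {"tx": 0,"ty": 0,"tz": 0,"twist": 0.17},
])

```text
t: 5.3
eef_pos: [0.5447, -0.0351, 0.1091]
ee_rot: [-3.135, 0.001, -1.13]
force: [5.5, 13.2, -5.4]
width: 0.014
gripper_force: 15.0
```

```bash
python3 - <<'E'
from h import *
s=get_state();print(s)
save("wrist","w2.png")
E
```

```text
{'t': 5.3, 'q': array([ 0.29302475,  0.25323968, -0.43261257, -0.00305431, -0.87903802,
        0.14961478]), 'qd': array([-0.00039282,  0.00207418, -0.00038789, -0.00099403,  0.00070853,
        0.09583186]), 'joint_efforts': array([ -7.56310523, -46.95056319,  20.24347901,   8.76383901,
        -3.13099958,  -1.08902447]), 'eef_pos': array([ 0.54470626, -0.03506655,  0.10911268]), 'ee_rot': array([-3.13540252e+00,  1.45726502e-03, -1.13009365e+00]), 'force': array([ 5.53967707, 13.24469553, -5.39902844]), 'moment': array([ 4.96338280e+00, -1.72336693e+00, -3.18378282e-03]), 'gripper_force': 14.996667355298996, 'width': 0.01398311427717895}
```

View pics/w2.png

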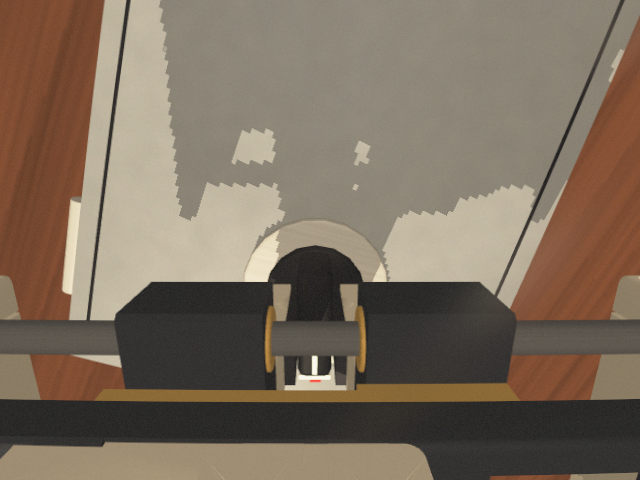

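arm_command([
  {"tx": -0.003,"ty": -0.008,"tz": 0,"twist": 0},
  {"tx": -0.006,"ty": -0.016,"tz": 0,"twist": 0},
  {"tx": -0.006,"ty": -0.016,"tz": 0,"twist": 0},
  {"tx": -0.006,"ty": -0.016,"tz": 0,"twist": 0},
  {"tx": -0.006,"ty": -0.016,"tz": 0,"twist": 0},
  {"tx": -0.006,"ty": -0.016,"tz": 0,"twist": 0},
  {"tx": -0.006,"ty": -0.016,"tz": 0,"twist": 0},
  {"tx": -0.006,"ty": -0.016,"tz": 0,"twist": 0},
])

```text
t: 6.02
eef_pos: [0.5448, -0.0349, 0.109]
ee_rot: [-3.142, 0.001, -1.127]
force: [-3.4, 4.9, 2.5]
width: 0.0139
gripper_force: 15.0
```

arm_command([
  {"tx": 0,"ty": 0,"tz": 0,"twist": 0},
  {"tx": 0,"ty": 0,"tz": 0,"twist": 0},
  {"tx": 0,"ty": 0,"tz": 0,"twist": 0},
  {"tx": 0,"ty": 0,"tz": 0,"twist": 0},
  {"tx": 0,"ty": 0,"tz": 0,"twist": 0},
  {"tx": 0,"ty": 0,"tz": 0,"twist": 0},
  {"tx": 0,"ty": 0,"tz": 0,"twist": 0},
  {"tx": 0,"ty": 0,"tz": 0,"twist": 0},
], claw=0.7)

```text
t: 6.68
eef_pos: [0.5451, -0.0351, 0.1091]
ee_rot: [-3.142, -0.0, -1.127]
force: [0.4, 0.2, -0.2]
width: 0.0595
gripper_force: 0.0
```

arm_command([
  {"tx": 0,"ty": 0,"tz": -0.08,"twist": 0},
  {"tx": 0,"ty": 0,"tz": -0.2,"twist": 0},
  {"tx": 0,"ty": 0,"tz": -0.32,"twist": 0},
  {"tx": 0,"ty": 0,"tz": -0.44,"twist": 0},
  {"tx": 0,"ty": 0,"tz": -0.56,"twist": 0},
  {"tx": 0,"ty": 0,"tz": -0.66,"twist": 0},
  {"tx": 0,"ty": 0,"tz": -0.66,"twist": 0},
  {"tx": 0,"ty": 0,"tz": -0.66,"twist": 0},
])

```text
t: 7.35
eef_pos: [0.5458, -0.0348, 0.2757]
ee_rot: [-3.138, -0.001, -1.127]
force: [0.7, 0.1, -0.8]
width: 0.0612
gripper_force: 0.0
```

```bash
python3 - <<'E'
from h import *
np.set_printoptions(precision=4,suppress=True)
s=get_state();print(s["t"],s["q"],s["eef_pos"],s["ee_rot"],s["force"])
save("wrist","w3.png")
for n,z in(("dial_grip",.122),("red_mark",.09),("lock_mouth",.0885),("red_key",.045)):
    for r in spot_point(n,"wrist")[:2]: print(n,round(r["score"],2),np.round(r["uv"],1),at_z("wrist",r["uv"],z))
mv((.527,.205,.27),-.35)
E
```

```text
7.35 [ 0.2947  0.1161 -0.1966  0.     -1.2545  0.1496] [ 0.5458 -0.0348  0.2757] [-3.1381 -0.0005 -1.1265] [ 0.6818  0.1365 -0.7931]
dial_grip 0.74 [319.8 226.7] [ 0.5409 -0.0358  0.122 ]
red_mark 0.91 [314.7 262.1] [0.5264 0.0041 0.09  ]
lock_mouth 0.6 [370.6  33.6] [ 0.5698 -0.1943  0.0885]
mv tx -0.897 ty -0.349 tz 0.011 twist -0.247
```

View pics/w3.png

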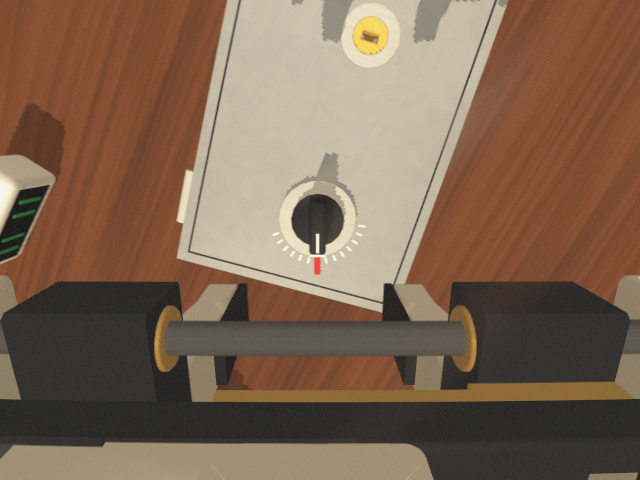

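arm_command([
  {"tx": -0.12,"ty": -0.05,"tz": 0,"twist": -0.032},
  {"tx": -0.24,"ty": -0.1,"tz": 0,"twist": -0.064},
  {"tx": -0.37,"ty": -0.15,"tz": 0,"twist": -0.096},
  {"tx": -0.5,"ty": -0.2,"tz": 0,"twist": -0.128},
  {"tx": -0.63,"ty": -0.25,"tz": 0,"twist": -0.16},
  {"tx": -0.76,"ty": -0.3,"tz": 0,"twist": -0.192},
  {"tx": -0.88,"ty": -0.35,"tz": 0,"twist": -0.224},
  {"tx": -1,"ty": -0.4,"tz": 0,"twist": -0.247},
], claw=0.7)

```text
t: 8.27
eef_pos: [0.5273, 0.2352, 0.2733]
ee_rot: [3.14, 0.001, -0.345]
force: [1.6, 0.0, 0.4]
width: 0.0613
gripper_force: 0.0
```

```bash
python3 - <<'E'
from h import *
np.set_printoptions(precision=4,suppress=True)
# calibration check from w3: use stored TCP
s=get_state();print(s["t"],s["eef_pos"],s["ee_rot"])
save("wrist","w4.png")
for n,z in(("red_key",.045),("blue_key",.045),("key_rest",0)):
    for r in spot_point(n,"wrist")[:2]: print(n,round(r["score"],2),np.round(r["uv"],1),at_z("wrist",r["uv"],z))
E
```

```text
8.2667 [0.5273 0.2352 0.2733] [ 3.1404  0.0006 -0.3449]
red_key 0.7 [260.4 222.5] [0.5336 0.2962 0.045 ]
blue_key 0.64 [263.9 291.8] [0.4596 0.3203 0.045 ]
key_rest 0.55 [264.4 245.5] [0.4988 0.309  0.    ]
```

View pics/w4.png

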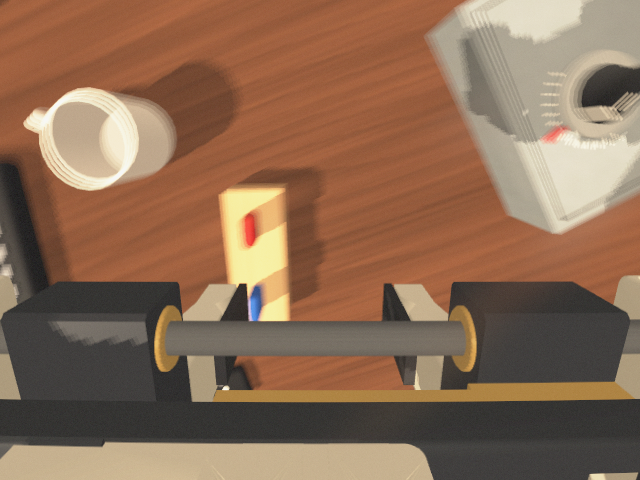

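```bash
python3 - <<'E'
from h import *
mv((.534,.294,.2),-.32)
E
```

```text
mv tx -0.057 ty -0.233 tz 0.291 twist -0.009
```

arm_command([
  {"tx": -0.02,"ty": -0.1,"tz": 0.1,"twist": -0.009},
  {"tx": -0.04,"ty": -0.2,"tz": 0.2,"twist": -0.009},
  {"tx": -0.057,"ty": -0.233,"tz": 0.25,"twist": -0.009},
  {"tx": -0.057,"ty": -0.233,"tz": 0.25,"twist": -0.009},
  {"tx": -0.057,"ty": -0.233,"tz": 0.25,"twist": -0.009},
  {"tx": -0.057,"ty": -0.233,"tz": 0.25,"twist": -0.009},
  {"tx": -0.057,"ty": -0.233,"tz": 0.25,"twist": -0.009},
  {"tx": -0.057,"ty": -0.233,"tz": 0.25,"twist": -0.009},
])

```text
t: 9.13
eef_pos: [0.5351, 0.2928, 0.213]
ee_rot: [-3.14, -0.001, -0.323]
force: [0.4, -0.0, 0.2]
width: 0.0615
gripper_force: 0.0
```

```bash
python3 - <<'E'
from h import *
np.set_printoptions(precision=4,suppress=True)
s=get_state();print(s["t"],s["eef_pos"],s["ee_rot"])
im=save("wrist","w5.png")
for r in spot_point("red_key","wrist")[:1]: print(np.round(r["uv"],1),at_z("wrist",r["uv"],.045))
R=im.astype(int); m=((R[:,:,0]>110)&(R[:,:,1]<70)&(R[:,:,2]<70)).astype(np.uint8)
n,l,st,c=cv2.connectedComponentsWithStats(m)
i=1+np.argmax(st[1:,4]);print(st[i],c[i],at_z("wrist",c[i],.088))
ys,xs=np.where(l==i);print(cv2.minAreaRect(np.stack([xs,ys],1).astype(np.float32)))
E
```

```text
9.1333 [0.5351 0.2928 0.213 ] [-3.1397 -0.0011 -0.3233]
[309.8 224.4] [0.5348 0.2987 0.045 ]
[305 209  13  36 204] [312.8529 219.8186] [0.5467 0.2915 0.088 ]
((311.0, 226.5), (35.0, 12.0), 90.0)
```

View pics/w5.png

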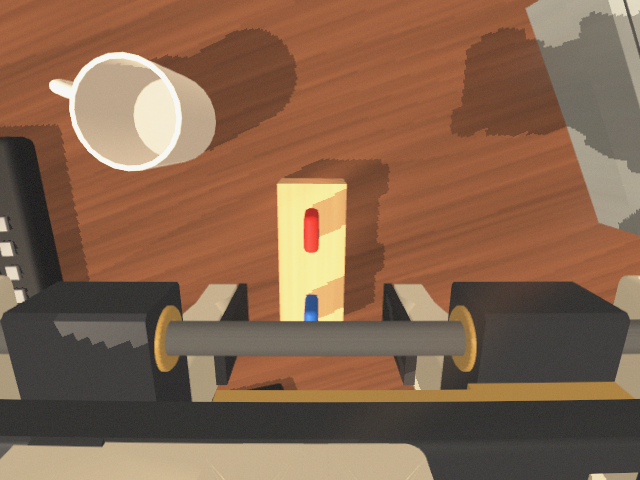

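```bash
python3 - <<'E'
from h import *
from scipy.optimize import least_squares
np.set_printoptions(precision=4,suppress=True)
s=get_state();psi=s["ee_rot"][2]; cal=calibration("wrist");T=np.array(cal["extrinsics"])
c,n=np.cos(psi),np.sin(psi);Rt=np.array([[c,n,0],[n,-c,0],[0,0,-1]])
print("cam in tool",Rt@(T[:3,3]-s["eef_pos"]), "axis",Rt@T[:3,2])
im=cv2.imread("pics/w5.png")[:,:,::-1].astype(int)
def box(p,hx,hy,z0,z1):
    P=[p+a*hx*np.array([c,n,0])+b*hy*np.array([-n,c,0])+np.array([0,0,z]) for a in(-1,1) for b in(-1,1) for z in(z0,z1)]
    q=np.array([proj("wrist",x,cal) for x in P]); return np.r_[q.min(0),q.max(0)]
def fit(m,p0,dims):
    nn,l,st,_=cv2.connectedComponentsWithStats(m.astype(np.uint8));i=1+np.argmax(st[1:,4]);x,y,w,h,_=st[i]
    obs=np.array([x,y,x+w,y+h])-.5
    r=least_squares(lambda q:box(np.r_[q,p0[2]],*dims)-obs,p0[:2]);print(obs,"fit",r.x,r.fun)
m=(im[:,:,0]>90)&(im[:,:,1]<.4*im[:,:,0])&(im[:,:,2]<.4*im[:,:,0]); m[:190]=0;m[270:]=0;m[:,:280]=0;m[:,345:]=0
fit(m,np.array([.535,.295,.045]),(.015,.006,.003,.043))
E
```

```text
cam in tool [ 0.0733 -0.0006 -0.1586] axis [-0.2708 -0.0007  0.9626]
[303.5 207.5 318.5 251.5] fit [0.5362 0.2965] [-0.3448 -1.4318  0.3445  1.3476]
```

```bash
python3 - <<'E'
from h import *
mv((.5362,.2965,.056),-.32)
E
```

```text
mv tx 0.000 ty -0.015 tz 0.627 twist -0.001
```

arm_command([
  {"tx": 0,"ty": -0.015,"tz": 0.12,"twist": 0},
  {"tx": 0,"ty": -0.015,"tz": 0.24,"twist": 0},
  {"tx": 0,"ty": -0.015,"tz": 0.36,"twist": 0},
  {"tx": 0,"ty": -0.015,"tz": 0.46,"twist": 0},
  {"tx": 0,"ty": -0.015,"tz": 0.54,"twist": 0},
  {"tx": 0,"ty": -0.015,"tz": 0.6,"twist": 0},
  {"tx": 0,"ty": -0.015,"tz": 0.62,"twist": 0},
  {"tx": 0,"ty": -0.015,"tz": 0.62,"twist": 0},
])

```text
t: 9.9
eef_pos: [0.5354, 0.2962, 0.0556]
ee_rot: [3.14, 0.001, -0.323]
force: [-0.4, -0.6, 0.2]
width: 0.0615
gripper_force: 0.0
```

arm_command([
  {"tx": 0,"ty": 0,"tz": 0,"twist": 0},
  {"tx": 0,"ty": 0,"tz": 0,"twist": 0},
  {"tx": 0,"ty": 0,"tz": 0,"twist": 0},
  {"tx": 0,"ty": 0,"tz": 0,"twist": 0},
  {"tx": 0,"ty": 0,"tz": 0,"twist": 0},
  {"tx": 0,"ty": 0,"tz": 0,"twist": 0},
  {"tx": 0,"ty": 0,"tz": 0,"twist": 0},
  {"tx": 0,"ty": 0,"tz": 0,"twist": 0},
], claw=0, grip_force=30)

```text
t: 10.57
eef_pos: [0.5358, 0.2969, 0.0567]
ee_rot: [-3.141, -0.0, -0.322]
force: [0.4, -0.9, 0.6]
width: 0.0137
gripper_force: 0.0
```

arm_command([
  {"tx": 0,"ty": 0,"tz": 0,"twist": 0},
  {"tx": 0,"ty": 0,"tz": 0,"twist": 0},
  {"tx": 0,"ty": 0,"tz": 0,"twist": 0},
  {"tx": 0,"ty": 0,"tz": 0,"twist": 0},
  {"tx": 0,"ty": 0,"tz": 0,"twist": 0},
  {"tx": 0,"ty": 0,"tz": 0,"twist": 0},
  {"tx": 0,"ty": 0,"tz": 0,"twist": 0},
  {"tx": 0,"ty": 0,"tz": 0,"twist": 0},
])

```text
t: 11.23
eef_pos: [0.5358, 0.2968, 0.0566]
ee_rot: [3.142, -0.0, -0.322]
force: [-0.9, -0.9, 3.1]
width: 0.0119
gripper_force: 30.0
```

arm_command([
  {"tx": 0,"ty": 0,"tz": -0.04,"twist": 0},
  {"tx": 0,"ty": 0,"tz": -0.1,"twist": 0},
  {"tx": 0,"ty": 0,"tz": -0.18,"twist": 0},
  {"tx": 0,"ty": 0,"tz": -0.3,"twist": 0},
  {"tx": 0,"ty": 0,"tz": -0.44,"twist": 0},
  {"tx": 0,"ty": 0,"tz": -0.58,"twist": 0},
  {"tx": 0,"ty": 0,"tz": -0.7,"twist": 0},
  {"tx": 0,"ty": 0,"tz": -0.76,"twist": 0},
])

```text
t: 11.9
eef_pos: [0.537, 0.2975, 0.252]
ee_rot: [-3.137, -0.004, -0.322]
force: [1.0, 0.4, 0.4]
width: 0.0118
gripper_force: 30.0
```

```bash
python3 - <<'E'
from h import *
s=get_state();print(s["eef_pos"],s["force"],s["width"])
mv((.554,.06,.245),-.07)
mv((.572,-.19,.245),.175,np.array((.554,.06,.245)),-.07)
E
```

```text
[0.53697716 0.29751585 0.25201099] [0.98263539 0.36153461 0.44471361] 0.011794156292283633
mv tx 0.365 ty 0.880 tz 0.028 twist -0.080
mv tx 0.142 ty 0.993 tz -0.000 twist -0.078
```

arm_command([
  {"tx": 0.05,"ty": 0.11,"tz": 0,"twist": -0.01},
  {"tx": 0.09,"ty": 0.22,"tz": 0,"twist": -0.02},
  {"tx": 0.14,"ty": 0.34,"tz": 0,"twist": -0.03},
  {"tx": 0.19,"ty": 0.46,"tz": 0,"twist": -0.04},
  {"tx": 0.24,"ty": 0.58,"tz": 0,"twist": -0.05},
  {"tx": 0.29,"ty": 0.69,"tz": 0,"twist": -0.06},
  {"tx": 0.33,"ty": 0.79,"tz": 0,"twist": -0.07},
  {"tx": 0.365,"ty": 0.88,"tz": 0,"twist": -0.08},
])

```text
t: 12.57
eef_pos: [0.5524, 0.0575, 0.2472]
ee_rot: [-3.141, -0.0, -0.07]
force: [-0.2, 0.4, -0.5]
width: 0.0117
gripper_force: 30.0
```

arm_command([
  {"tx": 0.02,"ty": 0.14,"tz": 0,"twist": -0.01},
  {"tx": 0.04,"ty": 0.28,"tz": 0,"twist": -0.02},
  {"tx": 0.06,"ty": 0.42,"tz": 0,"twist": -0.03},
  {"tx": 0.08,"ty": 0.57,"tz": 0,"twist": -0.04},
  {"tx": 0.1,"ty": 0.72,"tz": 0,"twist": -0.05},
  {"tx": 0.12,"ty": 0.86,"tz": 0,"twist": -0.06},
  {"tx": 0.14,"ty": 0.96,"tz": 0,"twist": -0.078},
  {"tx": 0.142,"ty": 0.993,"tz": 0,"twist": -0.078},
])

```text
t: 13.23
eef_pos: [0.5702, -0.1942, 0.2467]
ee_rot: [3.141, 0.0, 0.175]
force: [-0.4, 0.8, -1.0]
width: 0.0117
gripper_force: 30.0
```

arm_command([
  {"tx": 0,"ty": 0,"tz": 0.1,"twist": 0},
  {"tx": 0,"ty": 0,"tz": 0.16,"twist": 0},
  {"tx": 0,"ty": 0,"tz": 0.2,"twist": 0},
  {"tx": 0,"ty": 0,"tz": 0.2,"twist": 0},
  {"tx": 0,"ty": 0,"tz": 0.2,"twist": 0},
  {"tx": 0,"ty": 0,"tz": 0.2,"twist": 0},
  {"tx": 0,"ty": 0,"tz": 0.2,"twist": 0},
  {"tx": 0,"ty": 0,"tz": 0.2,"twist": 0},
])

```text
t: 13.9
eef_pos: [0.571, -0.1907, 0.1977]
ee_rot: [3.141, -0.002, 0.174]
force: [0.1, 1.3, -0.5]
width: 0.0118
gripper_force: 30.0
```

```bash
python3 - <<'E'
from h import *
np.set_printoptions(precision=4,suppress=True)
s=get_state();print(s["t"],s["q"],s["eef_pos"],s["ee_rot"],s["force"],s["width"])
im=save("wrist","w6.png")
for n,z in(("lock_mouth",.0885),("dial_grip",.122),("red_key",s["eef_pos"][2]-.0116)):
    for r in spot_point(n,"wrist")[:2]: print(n,round(r["score"],2),np.round(r["uv"],1),at_z("wrist",r["uv"],z))
E
```

```text
13.9 [ 0.0021  0.2588 -0.1985  0.0002 -1.1118  1.7431] [ 0.571  -0.1907  0.1977] [ 3.1411 -0.0017  0.1745] [ 0.0985  1.2641 -0.4811] 0.011837910824101098
lock_mouth 0.85 [318.5 235.5] [ 0.5747 -0.1922  0.0885]
dial_grip 0.89 [ 68.  255.1] [ 0.5416 -0.0306  0.122 ]
red_key 0.57 [315.4 291. ] [ 0.5719 -0.1902  0.1861]
```

View pics/w6.png

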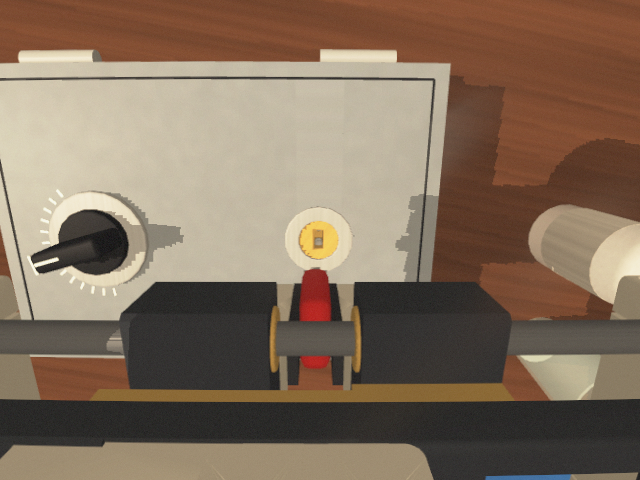

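```bash
python3 - <<'E'
from h import *
np.set_printoptions(precision=4,suppress=True)
im=cv2.imread("pics/w6.png")[:,:,::-1].astype(int)
m=((im[:,:,0]>180)&(im[:,:,2]<90)&(im[:,:,1]>110)).astype(np.uint8);m[:200]=0;m[275:]=0;m[:,:290]=0;m[:,350:]=0
m=cv2.morphologyEx(m,cv2.MORPH_CLOSE,np.ones((15,15)))
ys,xs=np.where(m);u=((xs.min()+xs.max())/2,(ys.min()+ys.max())/2);print(xs.min(),xs.max(),ys.min(),ys.max(),u,at_z("wrist",u,.0885))
e=cv2.minEnclosingCircle(np.stack([xs,ys],1).astype(np.float32));print(e)
sub=im[225:255,308:332];g=sub.sum(2);yy,xx=np.where(g<330);print("slot px",xx.min()+308,xx.max()+308,yy.min()+225,yy.max()+225,at_z("wrist",((xx.min()+xx.max())/2+308,(yy.min()+yy.max())/2+225),.0885))
print(proj("wrist",(.5729,-.192,.0885)))
# red head: rows of visible top face centre col
r=(im[:,:,0]>90)&(im[:,:,1]<.4*im[:,:,0])&(im[:,:,2]<.4*im[:,:,0]); ys,xs=np.where(r[265:370,290:345]);print("head",xs.min()+290,xs.max()+290,ys.min()+265,ys.max()+265)
s=get_state();c,n=np.cos(.1745),np.sin(.1745)
for o in(-.002,0,.002):
    p=s["eef_pos"]+o*np.array([c,n,0]);q=np.array([proj("wrist",p+a*.015*np.array([c,n,0])+[0,0,z]) for a in(-1,1) for z in(-.0086,.0314)]);print(o,q.min(0),q.max(0))
E
```

```text
299 323 222 256 (np.float64(311.0), np.float64(239.0)) [ 0.5709 -0.1873  0.0885]
((312.5, 239.0), 17.066146850585938)
slot px 315 322 237 246 [ 0.57   -0.1931  0.0885]
[317.7341 237.5372]
head 299 330 270 368
-0.002 [316.0765 270.1287] [316.5644 377.3207]
0 [316.0796 266.1099] [316.5706 372.91  ]
0.002 [316.0828 262.0659] [316.5768 368.4636]
```

```bash
python3 - <<'E'
from h import *
np.set_printoptions(precision=4,suppress=True)
for u in((318.5,239),(320,239.5)):
    p=at_z("wrist",u,.0885);print(p); mv((p[0],p[1],.135),.175)
E
```

```text
[ 0.5719 -0.1927  0.0885]
mv tx 0.004 ty 0.009 tz 0.248 twist -0.000
[ 0.5717 -0.1939  0.0885]
mv tx 0.002 ty 0.013 tz 0.248 twist -0.000
```

arm_command([
  {"tx": 0.004,"ty": 0.009,"tz": 0.08,"twist": 0},
  {"tx": 0.004,"ty": 0.009,"tz": 0.15,"twist": 0},
  {"tx": 0.004,"ty": 0.009,"tz": 0.2,"twist": 0},
  {"tx": 0.004,"ty": 0.009,"tz": 0.23,"twist": 0},
  {"tx": 0.004,"ty": 0.009,"tz": 0.24,"twist": 0},
  {"tx": 0.004,"ty": 0.009,"tz": 0.24,"twist": 0},
  {"tx": 0.004,"ty": 0.009,"tz": 0.24,"twist": 0},
  {"tx": 0.004,"ty": 0.009,"tz": 0.24,"twist": 0},
])

```text
t: 14.77
eef_pos: [0.5724, -0.193, 0.1376]
ee_rot: [3.141, -0.001, 0.174]
force: [0.2, -0.9, -0.7]
width: 0.0117
gripper_force: 30.0
```

```bash
python3 - <<'E'
from h import *
np.set_printoptions(precision=4,suppress=True)
s=get_state();print(s["t"],s["eef_pos"],s["ee_rot"],s["force"],s["moment"])
im=save("wrist","w7.png");cv2.imwrite("pics/w7c.png",cv2.resize(im[200:400,220:420,::-1],None,fx=3,fy=3,interpolation=2))
for r in spot_point("lock_mouth","wrist")[:2]: print(round(r["score"],2),np.round(r["uv"],1),at_z("wrist",r["uv"],.0885))
E
```

```text
14.7667 [ 0.5724 -0.193   0.1376] [ 3.1411 -0.0014  0.1743] [ 0.1867 -0.9146 -0.7165] [-0.0776  0.1678 -0.0157]
0.91 [316.  268.5] [ 0.5717 -0.1932  0.0885]
0.58 [218.5 216.7] [ 0.5926 -0.1338  0.0885]
```

View pics/w7c.png

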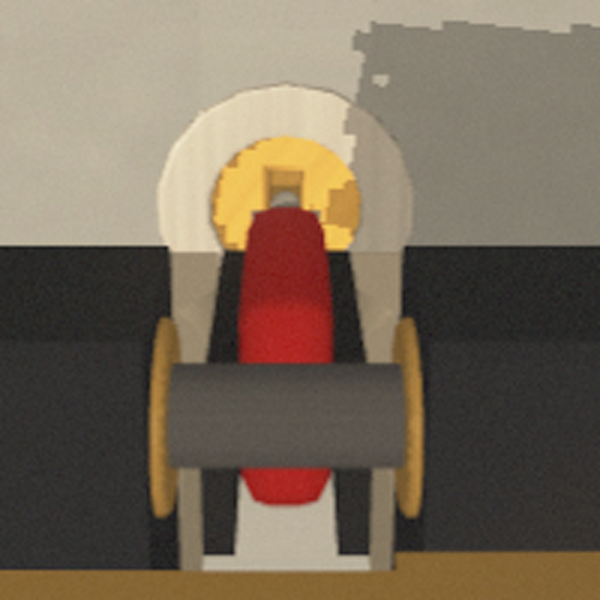

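arm_command([
  {"tx": 0,"ty": 0,"tz": 0.01,"twist": 0},
  {"tx": 0,"ty": 0,"tz": 0.02,"twist": 0},
  {"tx": 0,"ty": 0,"tz": 0.03,"twist": 0},
  {"tx": 0,"ty": 0,"tz": 0.04,"twist": 0},
  {"tx": 0,"ty": 0,"tz": 0.05,"twist": 0},
  {"tx": 0,"ty": 0,"tz": 0.06,"twist": 0},
  {"tx": 0,"ty": 0,"tz": 0.06,"twist": 0},
  {"tx": 0,"ty": 0,"tz": 0.06,"twist": 0},
])

```text
t: 15.53
eef_pos: [0.5717, -0.1929, 0.1213]
ee_rot: [-3.142, 0.001, 0.174]
force: [-0.0, 0.6, -1.0]
width: 0.0121
gripper_force: 30.0
```

arm_command([
  {"tx": 0,"ty": 0,"tz": 0.008,"twist": 0},
  {"tx": 0,"ty": 0,"tz": 0.016,"twist": 0.012},
  {"tx": 0,"ty": 0,"tz": 0.022,"twist": -0.012},
  {"tx": 0,"ty": 0,"tz": 0.028,"twist": 0.012},
  {"tx": 0,"ty": 0,"tz": 0.034,"twist": -0.012},
  {"tx": 0,"ty": 0,"tz": 0.04,"twist": 0.012},
  {"tx": 0,"ty": 0,"tz": 0.044,"twist": -0.012},
  {"tx": 0,"ty": 0,"tz": 0.044,"twist": 0},
], grip_force=45)

```text
t: 16.2
eef_pos: [0.5726, -0.1936, 0.1121]
ee_rot: [3.14, -0.002, 0.179]
force: [-2.1, -1.8, 6.9]
width: 0.0114
gripper_force: 45.0
```

arm_command([
  {"tx": 0,"ty": 0,"tz": 0.006,"twist": 0.012},
  {"tx": 0,"ty": 0,"tz": 0.01,"twist": -0.012},
  {"tx": 0,"ty": 0,"tz": 0.014,"twist": 0.012},
  {"tx": 0,"ty": 0,"tz": 0.018,"twist": -0.012},
  {"tx": 0,"ty": 0,"tz": 0.021,"twist": 0.012},
  {"tx": 0,"ty": 0,"tz": 0.024,"twist": -0.012},
  {"tx": 0,"ty": 0,"tz": 0.024,"twist": 0.012},
  {"tx": 0,"ty": 0,"tz": 0.024,"twist": 0},
])

```text
t: 16.87
eef_pos: [0.5722, -0.1932, 0.1055]
ee_rot: [3.141, -0.001, 0.17]
force: [-1.1, 1.7, 6.1]
width: 0.0118
gripper_force: 45.0
```

arm_command([
  {"tx": 0,"ty": 0,"tz": 0.005,"twist": 0.012},
  {"tx": 0,"ty": 0,"tz": 0.009,"twist": -0.012},
  {"tx": 0,"ty": 0,"tz": 0.013,"twist": 0.012},
  {"tx": 0,"ty": 0,"tz": 0.017,"twist": -0.012},
  {"tx": 0,"ty": 0,"tz": 0.021,"twist": 0.012},
  {"tx": 0,"ty": 0,"tz": 0.024,"twist": -0.012},
  {"tx": 0,"ty": 0,"tz": 0.026,"twist": 0.012},
  {"tx": 0,"ty": 0,"tz": 0.026,"twist": 0},
])

```text
t: 17.53
eef_pos: [0.5725, -0.1934, 0.1]
ee_rot: [3.14, -0.002, 0.17]
force: [-3.4, -0.2, 11.0]
width: 0.0113
gripper_force: 45.0
```

```bash
python3 - <<'E'
from h import *
np.set_printoptions(precision=4,suppress=True)
s=get_state();print(s["t"],s["eef_pos"],s["ee_rot"],s["force"],s["moment"],s["width"],s["gripper_force"])
E
```

```text
17.5333 [ 0.5725 -0.1934  0.1   ] [ 3.1402 -0.0016  0.1704] [-3.3612 -0.2382 10.9945] [0.0403 1.4746 0.0063] 0.011298343178816514 45.004979968070984
```

arm_command([
  {"tx": 0,"ty": 0,"tz": 0.003,"twist": 0.012},
  {"tx": 0,"ty": 0,"tz": 0.006,"twist": -0.012},
  {"tx": 0,"ty": 0,"tz": 0.009,"twist": 0.012},
  {"tx": 0,"ty": 0,"tz": 0.011,"twist": -0.012},
  {"tx": 0,"ty": 0,"tz": 0.012,"twist": 0.012},
  {"tx": 0,"ty": 0,"tz": 0.012,"twist": -0.012},
  {"tx": 0,"ty": 0,"tz": 0.012,"twist": 0},
  {"tx": 0,"ty": 0,"tz": 0.012,"twist": 0},
])

```text
t: 18.2
eef_pos: [0.5726, -0.1935, 0.0998]
ee_rot: [3.139, -0.003, 0.174]
force: [-10.5, 4.3, 31.4]
width: 0.0116
gripper_force: 45.0
```

arm_command([
  {"tx": 0,"ty": 0,"tz": -0.006,"twist": 0},
  {"tx": 0,"ty": 0,"tz": -0.006,"twist": 0.03},
  {"tx": 0,"ty": 0,"tz": -0.006,"twist": 0.06},
  {"tx": 0,"ty": 0,"tz": -0.006,"twist": 0.09},
  {"tx": 0,"ty": 0,"tz": -0.006,"twist": 0.12},
  {"tx": 0,"ty": 0,"tz": -0.006,"twist": 0.15},
  {"tx": 0,"ty": 0,"tz": -0.006,"twist": 0.18},
  {"tx": 0,"ty": 0,"tz": -0.006,"twist": 0.2},
])

```text
t: 18.87
eef_pos: [0.5723, -0.1937, 0.0999]
ee_rot: [3.141, -0.003, -0.458]
force: [-8.1, 0.8, 22.5]
width: 0.012
gripper_force: 45.0
```

```bash
python3 - <<'E'
from h import *
np.set_printoptions(precision=4,suppress=True)
s=get_state();print(s["t"],s["eef_pos"],s["ee_rot"],s["force"],s["moment"],s["width"],s["q"])
E
```

```text
18.8667 [ 0.5723 -0.1937  0.0999] [ 3.1409 -0.0026 -0.4581] [-8.1217  0.7766 22.4688] [0.4332 3.2326 0.0044] 0.011966612754797207 [-0.0022  0.351  -0.3141  0.0022 -0.9036  1.1134]
```

arm_command([
  {"tx": 0,"ty": 0,"tz": 0,"twist": 0.036},
  {"tx": 0,"ty": 0,"tz": 0,"twist": 0.072},
  {"tx": 0,"ty": 0,"tz": 0,"twist": 0.108},
  {"tx": 0,"ty": 0,"tz": 0,"twist": 0.144},
  {"tx": 0,"ty": 0,"tz": 0,"twist": 0.18},
  {"tx": 0,"ty": 0,"tz": 0,"twist": 0.216},
  {"tx": 0,"ty": 0,"tz": 0,"twist": 0.252},
  {"tx": 0,"ty": 0,"tz": 0,"twist": 0.28},
])

```text
t: 19.53
eef_pos: [0.5717, -0.1937, 0.0998]
ee_rot: [-3.141, -0.002, -1.339]
force: [-10.6, 1.3, 22.7]
width: 0.0119
gripper_force: 45.0
```

arm_command([
  {"tx": 0,"ty": 0,"tz": 0,"twist": 0.02},
  {"tx": 0,"ty": 0,"tz": 0,"twist": 0.044},
  {"tx": 0,"ty": 0,"tz": 0,"twist": 0.046},
  {"tx": 0,"ty": 0,"tz": 0,"twist": 0.046},
  {"tx": 0,"ty": 0,"tz": 0,"twist": 0.046},
  {"tx": 0,"ty": 0,"tz": 0,"twist": 0.046},
  {"tx": 0,"ty": 0,"tz": 0,"twist": 0.046},
  {"tx": 0,"ty": 0,"tz": 0,"twist": 0.046},
])

```text
t: 20.2
eef_pos: [0.5717, -0.1936, 0.0999]
ee_rot: [-3.141, -0.002, -1.477]
force: [-9.3, 1.6, 23.4]
width: 0.0115
gripper_force: 45.0
```

```bash
python3 - <<'E'
from h import *
np.set_printoptions(precision=4,suppress=True)
s=get_state();print(s["t"],s["eef_pos"],s["ee_rot"],s["force"],s["moment"],s["width"],s["q"])
a=save("wrist","w8.png")[200:400,220:420]
T=save("top","t8.png")[160:250,280:400]
o=np.hstack([cv2.resize(a,(400,400)),cv2.resize(T,(400,400),interpolation=2)]);cv2.imwrite("pics/f.png",o[:,:,::-1])
E
```

```text
20.2 [ 0.5717 -0.1936  0.0999] [-3.1407 -0.0017 -1.4773] [-9.3169  1.6113 23.3835] [0.8925 3.8608 0.0523] 0.011488055180291248 [-0.0022  0.3508 -0.3145  0.002  -0.9045  0.0944]
```

View pics/f.png

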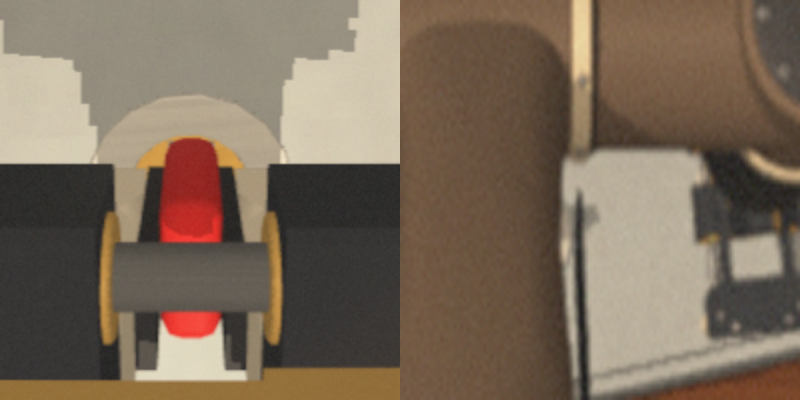

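```bash
python3 -c "
from station import *
print(job_done())"
```

```text
the job is handed in; nothing more can be done
None
```

I handed the job in at about 20 s, with the arm still gripping the red key and the hand turned about 1.65 rad clockwise. The dial was on its red mark when I let go of it; I did not see it again afterwards. The key is fully home: it stopped at the expected depth, and pressing harder moved it no further. Its head is in line with the turned hand, and I never touched the blue key or anything else on the table.

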